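# Snap the pouring cap onto the sugar canister

### The arm

A 6-joint arm with a two-finger parallel gripper is mounted at the origin on the work surface. World frame = base frame: x ahead of the robot, y to its left, z up, the work surface at z = 0. Lengths are in m, angles in rad, forces in N, time in s.
With the tool pointing down it reaches from about 0.325 to 0.85 m from the base axis. Payload 4.4 kg.
Tool frame: the origin (TCP) lies on the mounting face of the last link; the fingertips stand 199 mm ahead of it and the grasp point (between the pads) lies bot.hold_point_z ahead of it (bot.hold_point_z is the distance from the TCP to the grasp point, in m); z points along the fingers, y is the line along which they close (so a half turn about z gives the same grasp; the last joint's range is limited). The gripper opens to 94 mm and grips with 3 to 60 N. Pads are 16 mm wide; open, the fingers measure 119 mm over their backs; the gripper's body (75 mm by 177 mm) begins 78 mm behind the grasp point.
Start: joints at [-1.347, 0.207, 1.542, -0, 1.393, -0.15], TCP at [0.21, -0.535, 0.405] pointing down, gripper open.
Joint ranges: [-2.73, 2.73], [-0.86, 2.22], [0.23, 2.46], [-1.11, 4.25], [0.08, 2.63], [-2.82, 2.82]. Speed limits (rad/s): [2.79, 2.79, 3.14, 3.14, 3.14, 3.14].

### API

Orientations are given as a unit quaternion [x, y, z, w].
In Python, from bench import bot, viewer gives the robot as it stands. The module is installed in compiled form; this text tells all that it offers.
- The arm moves only by the shell command python3 -m handwheel 'ROWS'. ROWS is JSON, a list of rows, each a list of 7 numbers: the shift along the tool's x, y, z each as a share of 0.25 m, from -1 to 1, then the turn, a rotation vector about the tool's x, y, z each as a share of 30 degrees, from -1 to 1, then the opening, from -1 (shut) to 1 (fully open), so that 0 is half open. A call has 1 to 10 rows; each row shifts and turns the commanded pose from where the row before left it, along the tool's axes as they then stand; what a row does not reach is not made up. A row lasts 1/10 s, in which the tool goes at most 50 mm and 8.59 degrees, less where a joint would pass 70% of its speed; a pose out of reach is approached as far as the arm can. A call with a number of a shift or a turn outside -1 to 1 is refused whole. A call with a gripper value outside its range is refused whole. The fingers move at their own pace and stop on an object; the grip force is fixed at half the most. Time passes only in rows, so rows that do not move let the fingers close. It gives the time, the measured TCP pose, the force, the opening and the grip force at its end, in the units of the state.
- bot.get_obs(): the state, without advancing time (a new reading comes with each control period).
- viewer.get_image(name): name is "scene" or "top" or "wrist"; returns the picture (384x512x3 uint8, red, green, blue); there is no depth.
- viewer.calibration(name): a dict with "K" (3x3 intrinsics, pixels), "camera_from_world" (4x4, takes a point from world to camera coordinates); the wrist camera has in their place "T_tool_cam" (4x4, takes a point from camera to tool coordinates, whose origin is the TCP and whose axes are the flange's). Camera axes: x right, y down, z forward; pixel columns grow to the right and rows downward; lengths in m; the calibration is good to about 2 mm. A picture is of the moment at which its call begins: read the wrist's pose just before it. calibration takes no time and is no camera call.
- bot.hand_in(): hands the job in; it is judged then, once.
The state is a dict: "time": time; "joint_positions": joint angles; "dq": joint speeds; "tau": joint torques, N m; "tool_pos": TCP position; "eef_rot": TCP orientation; "ft_force": force on the tool from outside, world axes, zero at the start; "ft_torque": the same for the moment, N m; "finger_gap": opening from 0.0 (shut) to 1.0 (fully open); "grip_force": force on a finger pad.
Only numpy, scipy, OpenCV 4.12 (cv2) and the standard library are available. Lean on these libraries where they do the work, as an engineer would, in place of code of your own. Each camera call takes 0.05 s, during which the arm holds its last target. There are 200 camera calls.

### The job

The sugar canister's blue snap cap is kept in the wooden caddy with the clear sliding lid. Slide the lid wide open, take the cap out, slide the lid fully shut again, and press the cap, upright, down onto the canister's spout until it clicks home on the grey seal; keep pressing after the click and finish like that, with the fingers still bearing firmly down on the cap. Leave the kettle, mug, spoon rest, milk bottle and tea jar where they stand.

Things in the scene. Friction and masses are not known exactly. Their poses are not given: they have to be found in the camera images.
- cap_center (a point): Centre (half-way up) of the loose blue snap cap, 46 mm tall, 30 g; z is up along its axis. Lower 22 mm: a hollow round skirt, 38 mm outside diameter. On it a solid round grip post, 24 mm diameter, 24 mm tall, flat top: it spans from 1 mm below this point to 23 mm above it, the skirt's flat shoulder at its foot. It starts upright on the floor of the caddy's well, under the lid.
- spout_seat (a point): Centre of the seal's top face on the sugar canister, 121 mm above the worktop, z up. Here stands the white spout: 22 mm diameter, tapering to 12 mm at its end, 17 mm tall above the seal, with four sprung ribs near its foot (29 mm across the ribs). The canister is fixed: 100 mm diameter, white, orange lid (104 mm) 118 mm up, on a 124 mm wooden dock.
- seal: Grey seal disc, 42 mm diameter, 3 mm thick, on the canister's lid; origin at the centre of its underside. Set down lightly, the cap stands loose on the ribs, its underside about 8 mm above the seal. Pushed with roughly 9 to 13 N it passes the ribs, the force drops and it snaps down the last 4 mm onto the seal and stays on. Only a clicked cap touches it.
- cap: The same cap; origin at the centre of its underside, z up along its axis. It is open underneath: 26 mm opening inside its snap bead, hollow 20 mm deep.
- caddy: Fixed low wooden caddy, 138 mm (its x) by 275 mm (its y), 56 mm high; origin at the centre of its underside on the worktop. Its +y half is an open-topped well, inside 130 by 130 mm, floor 6 mm above the worktop, centre at y = +68 mm; its -y half is a closed deck. Aluminium tracks along both long sides rise to 64 mm.
- lid (a joint): How far the caddy's clear lid (136 by 131 by 5 mm, top face 61.5 mm above the worktop) has slid, m: 0 = shut over the well, 0.137 = stop, fully open over the deck. It slides along the caddy's -y axis against about 1.2 N of friction plus slight drag and stays where it is left. It may start up to 30 mm ajar.
- lid_grip (a point): Centre of the lid's black upright handle fin, in the middle of the lid: 50 mm along the caddy's x, 14 mm thick along the sliding direction, 26 mm tall from the lid's top face (this point is 13 mm above that face). Moves with the lid; the axes are the caddy's.
- kettle: Copper-toned kettle, bystander, about 165 mm diameter, 190 mm tall, handle at its +y side; origin under its centre.
- mug: Blue ceramic mug, bystander, 82 mm diameter, 92 mm tall; origin under its centre.
- spoon_rest: Dark wooden spoon rest with a wooden spoon, bystander, 85 by 200 mm, 30 mm tall, spoon handle sticks out 50 mm at its -y end; origin under its centre.
- milk_bottle: Empty glass milk bottle, bystander, 74 mm diameter, 200 mm tall; origin under its centre.
- tea_jar: Green glass tea jar, bystander, 80 mm diameter, 115 mm tall; origin under its centre.
There are look-alikes about, which are no part of the job. What is meant by the part that bears spout_seat is not pink or red, and is the larger of those in its own colour.

How it is judged:
By the outcome, as a careful person would: the job done as asked, in the order asked, and still so for the second after the job is handed in, while the arm keeps its last pose, push and grip.
It also fails if it takes over 69 s, if anything falls off the work surface, if the arm or the gripper's body presses on something with over 40 N, if the wrist force passes 120 N, or if a joint passes its speed limit or range.

## Working session

There is one attempt and no reset: what is moved stays moved. The work goes in short steps, Python scripts to look and compute and a shell command to move; the robot and the scene stay as the last step left them, time stands still between calls to the robot, and variables do not carry over. Pictures are saved under pics/ and viewed, at most 10 in all, crops included, and the job is handed in when it is done.

```bash
mkdir -p pics
python3 - <<'E'
from bench import bot, viewer
import cv2, numpy as np
o=bot.get_obs(); print({k:np.round(v,3).tolist() for k,v in o.items()}, bot.hold_point_z)
a=viewer.get_image("scene"); b=viewer.get_image("top")
cv2.imwrite("pics/scene.png",a[...,::-1]); cv2.imwrite("pics/top.png",b[...,::-1])
for n in("scene","top","wrist"): print(n,{k:np.round(v,4).tolist() for k,v in viewer.calibration(n).items()})
E
```

```text
{'time': 0.0, 'joint_positions': [-1.348, 0.207, 1.543, -0.0, 1.393, -0.151], 'dq': [-0.001, -0.001, -0.0, -0.001, -0.001, 0.001], 'tau': [0.001, -37.087, -28.142, 0.07, 0.036, -0.0], 'tool_pos': [0.21, -0.535, 0.403], 'eef_rot': [0.983, 0.186, -0.0, -0.001], 'ft_force': [-0.373, -0.026, -0.37], 'ft_torque': [0.084, 0.048, 0.015], 'grip_force': 0.0, 'finger_gap': 1.001} 0.1804
scene {'K': [[417.5281, 0.0, 261.2852], [0.0, 417.5281, 189.6191], [0.0, 0.0, 1.0]], 'camera_from_world': [[0.3651, 0.9309, 0.0127, -0.1966], [0.7593, -0.2898, -0.5826, -0.3754], [-0.5387, 0.2224, -0.8127, 1.7419], [0.0, 0.0, 0.0, 1.0]]}
top {'K': [[456.5585, 0.0, 253.6201], [0.0, 456.5585, 187.0762], [0.0, 0.0, 1.0]], 'camera_from_world': [[-0.0177, -0.9998, 0.0007, -0.0107], [-0.9832, 0.0173, -0.1817, 0.5841], [0.1817, -0.0039, -0.9833, 1.2611], [0.0, 0.0, 0.0, 1.0]]}
wrist {'K': [[317.2433, 0.0, 253.4784], [0.0, 317.2433, 187.3839], [0.0, 0.0, 1.0]], 'T_tool_cam': [[-0.0002, -0.9633, -0.2683, 0.0774], [1.0, 0.0, -0.0007, 0.0003], [0.0007, -0.2683, 0.9633, 0.0189], [0.0, 0.0, 0.0, 1.0]]}
```

View pics/scene.png

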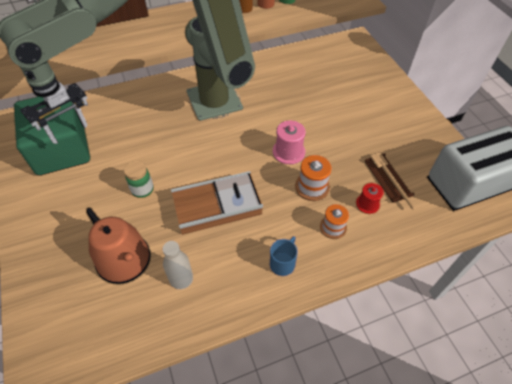

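View pics/top.png

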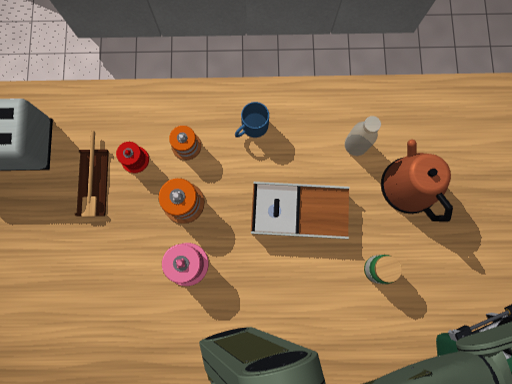

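Scene/top views. Canister candidates in the top view: pink (185,265), red (132,156), small orange (184,141), large orange (180,198). The large orange one fits: it is neither pink nor red and is the larger of its colour. The caddy's well is at (276,209) with the fin at (276,207), and the deck is to the right. Next I'll measure these and confirm with an enlarged crop.

```bash
cat > h.py <<'E'
import numpy as np, cv2
from bench import bot, viewer
from scipy.spatial.transform import Rotation as R
HZ=bot.hold_point_z
def cam(name,obs=None):
    c=viewer.calibration(name); K=np.array(c["K"])
    if name=="wrist":
        T=np.eye(4); T[:3,:3]=R.from_quat(obs["eef_rot"]).as_matrix(); T[:3,3]=obs["tool_pos"]
        return K,T@np.array(c["T_tool_cam"])
    return K,np.linalg.inv(np.array(c["camera_from_world"]))
def ray(C,px):
    K,T=C; d=T[:3,:3]@np.linalg.solve(K,[px[0],px[1],1.]); return T[:3,3],d/np.linalg.norm(d)
def onz(C,px,z):
    o,d=ray(C,px); return o+d*(z-o[2])/d[2]
def tri(rs):
    A=[np.eye(3)-np.outer(d,d) for o,d in rs]; b=sum(a@o for a,(o,d) in zip(A,rs)); A=sum(A)
    return np.linalg.solve(A,b)
def proj(C,p):
    K,T=C; q=np.linalg.inv(T)@np.r_[p,1]; q=K@q[:3]; return q[:2]/q[2]
def blobs(mask,roi,amin=4):
    x0,y0,x1,y1=roi; m=np.zeros(mask.shape,np.uint8); m[y0:y1,x0:x1]=mask[y0:y1,x0:x1]
    n,_,s,c=cv2.connectedComponentsWithStats(m)
    return sorted([(int(s[i,4]),np.round(c[i],1).tolist(),s[i,:4].tolist()) for i in range(1,n) if s[i,4]>=amin],reverse=True)
E
python3 - <<'E'
from h import *
S=cv2.imread("pics/scene.png");T=cv2.imread("pics/top.png");Cs,Ct=cam("scene"),cam("top")
hs=lambda i:cv2.cvtColor(i,cv2.COLOR_BGR2HSV)
def dark(i): return (hs(i)[...,2]<75).astype(np.uint8)
def org(i): h=hs(i); return ((h[...,0]>3)&(h[...,0]<14)&(h[...,1]>190)&(h[...,2]>150)).astype(np.uint8)
print("fin",blobs(dark(S),(225,175,250,210)),blobs(dark(T),(262,192,292,225)))
print("org",blobs(org(S),(290,150,350,245),40)[:4],blobs(org(T),(150,120,210,230),40)[:4])
a=cv2.resize(S[140:240,165:345],None,fx=4,fy=4,interpolation=cv2.INTER_CUBIC)[:, :720][:300]
b=cv2.resize(T[120:245,155:355],None,fx=3.6,fy=3.6,interpolation=cv2.INTER_CUBIC)
b=b[:,:720]; cv2.imwrite("pics/crop.png",cv2.resize(np.vstack([cv2.resize(S[145:215,165:345],(720,280),interpolation=cv2.INTER_CUBIC),cv2.resize(T[170:245,155:355],(720,270),interpolation=cv2.INTER_CUBIC)]),None,fx=1,fy=1))
E
```

```text
fin [(45, [236.2, 190.6], [234, 184, 6, 14])] [(89, [276.0, 207.4], [274, 199, 6, 18])]
org [(390, [315.5, 168.0], [301, 156, 30, 24]), (230, [336.3, 214.8], [326, 205, 22, 19])] [(830, [176.4, 196.0], [159, 178, 36, 37]), (394, [181.5, 137.5], [169, 126, 26, 24])]
```

View pics/crop.png

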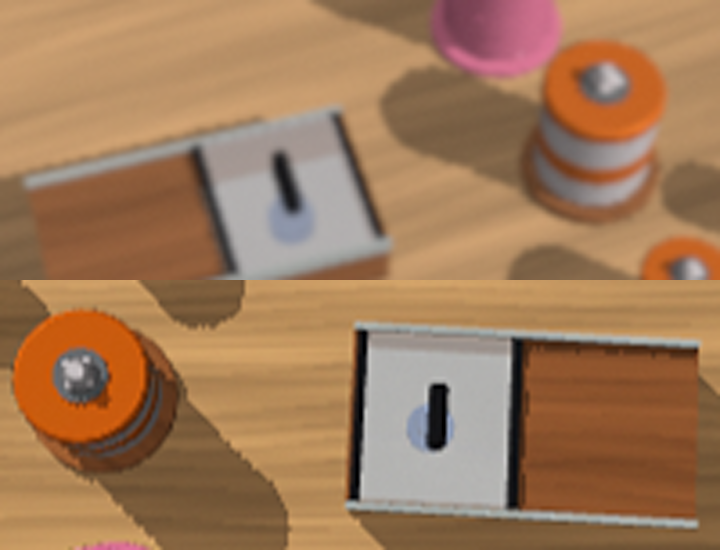

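The crop confirms the target is the large orange canister, with a grey seal and white spout at scene (316.7,165) and top (177,195). The cap shows blue through the lid at scene (238,199.5) and top (274.5,211).

Run:
```python
from h import *
S=cv2.imread("pics/scene.png");T=cv2.imread("pics/top.png");Cs,Ct=cam("scene"),cam("top")
def grey(i):
    h=cv2.cvtColor(i,cv2.COLOR_BGR2HSV); return (h[...,1]<90).astype(np.uint8)
gs,gt=blobs(grey(S),(305,158,328,174)),blobs(grey(T),(166,183,190,207)); print(gs[:2],gt[:2])
def blue(i):
    h=cv2.cvtColor(i,cv2.COLOR_BGR2HSV); return ((h[...,0]>100)&(h[...,0]<130)&(h[...,1]>35)).astype(np.uint8)
bs,bt=blobs(blue(S),(215,175,262,215)),blobs(blue(T),(258,190,296,230)); print(bs[:2],bt[:2])
print("seal",tri([ray(Cs,gs[0][1]),ray(Ct,gt[0][1])]), onz(Ct,gt[0][1],.125))
print("fin",tri([ray(Cs,(236.2,190.6)),ray(Ct,(276,207.4))]),onz(Ct,(276,207.4),.08),onz(Cs,(236.2,190.6),.0745))
print("cap",tri([ray(Cs,bs[0][1]),ray(Ct,bt[0][1])]))
f=lambda u,v:(155+u/3.6,170+(v-280)/3.6)
P=[onz(Ct,f(*p),.064)[:2] for p in((357,324),(698,344),(697,524),(348,506))]; print(np.round(P,4).tolist(),"c",np.mean(P,0))
for a,b in((1,0),(2,3)):
    d=P[b]-P[a]; print("yaw",np.degrees(np.arctan2(-d[0],d[1])),np.linalg.norm(d))
o=bot.get_obs(); print("tool yaw of x", R.from_quat(o["eef_rot"]).as_matrix().round(3).tolist())
```

```text
[(88, [315.9, 165.4], [310, 161, 12, 10])] [(174, [176.8, 196.0], [170, 189, 15, 15])]
[(71, [237.1, 199.5], [233, 194, 9, 11])] [(89, [272.5, 209.5], [268, 199, 11, 18]), (22, [278.9, 209.9], [277, 205, 4, 11])]
seal [0.55088209 0.18902231 0.11814666] [0.54972832 0.18786576 0.125     ]
fin [ 0.52123343 -0.08324522  0.07088022] [ 0.52005689 -0.08249307  0.08      ] [ 0.52362958 -0.08425343  0.0745    ]
cap [ 0.52169451 -0.07875444  0.01708235]
[[0.596, -0.0228], [0.5751, -0.293], [0.4329, -0.2843], [0.4517, -0.0132]] c [ 0.51394655 -0.15330894]
yaw -4.427792700902605 0.27098660313358586
yaw -3.9600089581561 0.2717327738996446
tool yaw of x [[0.931, 0.365, -0.0], [0.365, -0.931, 0.002], [0.0, -0.002, -1.0]]
```

```bash
python3 -m handwheel '[[0,0,0,0,0,0.285,1],[0,0,0,0,0,0.285,1],[0,0,0,0,0,0.284,1],[0.1,-0.17,0,0,0,0,1],[0.1,-0.17,0,0,0,0,1],[0.1,-0.17,0,0,0,0,1],[0.1,-0.17,0,0,0,0,1],[0.1,-0.17,0,0,0,0,1],[0.1,-0.17,0,0,0,0,1],[0.1,-0.17,0,0,0,0,1]]'; python3 -m handwheel '[[0.1,-0.17,0,0,0,0,0],[0.1,-0.17,0,0,0,0,0],[0.1,-0.17,0,0,0,0,0],[0.1,-0.18,0,0,0,0,0],[0,0,0,0,0,0,0]]'
python3 - <<'E'
from h import *
o=bot.get_obs(); w=viewer.get_image("wrist"); cv2.imwrite("pics/w1.png",w[...,::-1]); np.savez("w1.npz",p=o["tool_pos"],q=o["eef_rot"])
print(o["tool_pos"],R.from_quat(o["eef_rot"]).as_matrix().round(3).tolist(),o["joint_positions"],o["finger_gap"])
E
```

```text
time: 1.1
tool_pos: [0.4068, -0.2495, 0.4044]
eef_rot: [0.999, -0.037, -0.0, -0.0]
ft_force: [1.0, 0.1, -0.2]
finger_gap: 0.999
grip_force: 0.0
time: 1.6
tool_pos: [0.5197, -0.0832, 0.4042]
eef_rot: [0.999, -0.033, 0.0, -0.001]
ft_force: [-0.2, 0.7, 0.1]
finger_gap: 0.609
grip_force: 0.0
[ 0.51966004 -0.08318866  0.40423464] [[0.998, -0.066, 0.0], [-0.066, -0.998, 0.002], [0.0, -0.002, -1.0]] [-0.32389981  0.10340746  1.66085909  0.00233711  1.37759823  1.31209   ] 0.6089009257489315
```

View pics/w1.png

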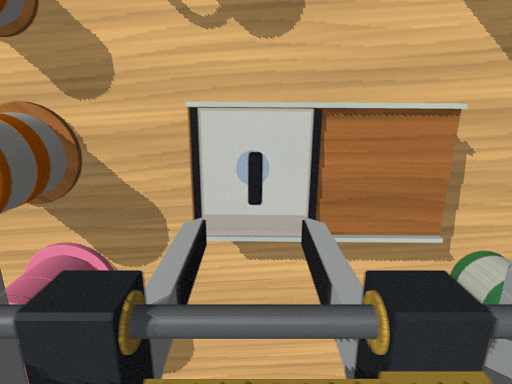

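The wrist view shows the fin at (255,178), the cap's blue disc behind it at about (253,168), and the tracks level in the picture, so the yaw is right. Next I'll get the exact offsets.

Run:
```python
from h import *
d=np.load("w1.npz"); o=dict(tool_pos=d["p"],eef_rot=d["q"]); W=cv2.imread("pics/w1.png"); C=cam("wrist",o); Ct=cam("top"); Cs=cam("scene")
h=cv2.cvtColor(W,cv2.COLOR_BGR2HSV)
b=blobs((h[...,2]<70).astype(np.uint8),(235,140,275,212)); print(b[:2])
bl=blobs(((h[...,0]>100)&(h[...,0]<130)&(h[...,1]>25)).astype(np.uint8),(225,140,285,200)); print(bl[:3])
p=tri([ray(C,b[0][1]),ray(Ct,(276,207.4)),ray(Cs,(236.2,190.6))]); print("fin3",p,"onz",onz(C,b[0][1],.0745))
print("cap",onz(C,(253,168),.045),tri([ray(C,(253,168)),ray(Ct,(273,210.5)),ray(Cs,(237.1,199.5))]))
for q in((188,104),(466,106),(442,242),(205,239)): print(onz(C,q,.064)[:2].round(4))
M=R.from_quat(d["q"]).as_matrix(); 
for q in (p,onz(C,b[0][1],.0745)): print("rel tool mm",(M.T@(q-d["p"])*1000).round(1))
```

```text
[(675, [255.0, 178.0], [249, 152, 13, 53])]
[(364, [244.3, 166.5], [236, 151, 24, 34]), (161, [264.2, 168.0], [259, 153, 10, 29]), (11, [253.1, 196.5], [251, 195, 6, 5])]
fin3 [ 0.5206985  -0.08359746  0.07115585] onz [ 0.52044742 -0.08436547  0.0745    ]
cap [ 0.52457015 -0.08248986  0.045     ] [ 0.51899357 -0.08013195  0.01440466]
[ 0.5967 -0.0235]
[ 0.5769 -0.2952]
[ 0.4319 -0.2853]
[ 0.4524 -0.0248]
rel tool mm [  1.    1.1 333.1]
rel tool mm [  0.8   1.9 329.7]
```

```bash
python3 -m handwheel '[[0.004,0.006,0.185,0,0,0.014,0],[0,0,0.185,0,0,0,0],[0,0,0.184,0,0,0,0],[0,0,0,0,0,0,-1],[0,0,0,0,0,0,-1],[0,0,0,0,0,0,-1],[0,0,0,0,0,0,-1],[0,0,0,0,0,0,-1]]'
```

```text
time: 2.45
tool_pos: [0.5183, -0.0896, 0.2662]
eef_rot: [0.999, -0.04, -0.0, -0.0]
ft_force: [-0.9, 1.1, -1.3]
finger_gap: 0.146
grip_force: 30.0
```

```bash
python3 -m handwheel '[[0,0.05,0,0,0,0,-1],[0,0.08,0,0,0,0,-1],[0,0.08,0,0,0,0,-1],[0,0.08,0,0,0,0,-1],[0,0.08,0,0,0,0,-1],[0,0.08,0,0,0,0,-1],[0,0.05,0,0,0,0,-1],[0,0.02,0,0,0,0,-1],[0,0,0,0,0,0,-1]]'
```

```text
time: 3.35
tool_pos: [0.5085, -0.2187, 0.2662]
eef_rot: [0.999, -0.041, 0.001, -0.002]
ft_force: [3.6, 5.4, -1.3]
finger_gap: 0.147
grip_force: 30.0
```

```bash
python3 -m handwheel '[[0,0.012,0,0,0,0,-1],[0,0.012,0,0,0,0,-1],[0,0,0,0,0,0,-1]]'
```

```text
time: 3.65
tool_pos: [0.5085, -0.2206, 0.2661]
eef_rot: [0.999, -0.041, 0.0, -0.006]
ft_force: [5.0, 19.0, 4.9]
finger_gap: 0.147
grip_force: 30.1
```

```bash
python3 -m handwheel '[[0,-0.012,0,0,0,0,-1],[0,0,0,0,0,0,0],[0,0,0,0,0,0,0],[0,0,0,0,0,0,0],[0,0,-0.2,0,0,0,0],[0,0,-0.2,0,0,0,0],[0,-0.19,0,0,0,0,0],[0,-0.19,0,0,0,0,0],[0,-0.08,0,0,0,0,0],[0,0,0,0,0,0,0]]'
python3 - <<'E'
from h import *
o=bot.get_obs(); w=viewer.get_image("wrist"); cv2.imwrite("pics/w2.png",w[...,::-1]); np.savez("w2.npz",p=o["tool_pos"],q=o["eef_rot"])
C=cam("wrist",o); h=cv2.cvtColor(w,cv2.COLOR_RGB2HSV)
print(blobs(((h[...,0]>100)&(h[...,0]<130)&(h[...,1]>90)).astype(np.uint8),(150,60,360,230),30)[:4], o["tool_pos"], o["eef_rot"])
E
```

```text
time: 4.65
tool_pos: [0.5171, -0.1056, 0.3665]
eef_rot: [0.999, -0.039, 0.0, 0.0]
ft_force: [-0.3, -0.1, -1.0]
finger_gap: 0.501
grip_force: 0.0
[(1152, [229.4, 174.0], [211, 155, 37, 39])] [ 0.51713889 -0.10564844  0.36652015] [ 9.99248302e-01 -3.87660059e-02  1.30488808e-04  1.00474907e-04]
```

View pics/w2.png

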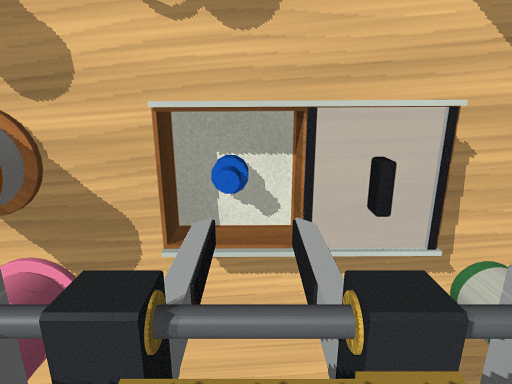

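The lid is fully open, with the cap in the well at wrist (229,174), its skirt rim centre at about (229.5,173.5) and its post top at about (230,181).

Run:
```python
from h import *
d=np.load("w2.npz"); o=dict(tool_pos=d["p"],eef_rot=d["q"]); W=cv2.imread("pics/w2.png"); C=cam("wrist",o); Ct=cam("top")
g=W[150:200,205:255,0]; 
print(cv2.HoughCircles(cv2.resize(g,None,fx=4,fy=4,interpolation=cv2.INTER_CUBIC),cv2.HOUGH_GRADIENT,1,10,param1=60,param2=18,minRadius=35,maxRadius=90))
t=viewer.get_image("top"); h=cv2.cvtColor(t,cv2.COLOR_RGB2HSV)
b=blobs(((h[...,0]>100)&(h[...,0]<130)&(h[...,1]>90)).astype(np.uint8),(258,190,296,230)); print(b[:2])
print("tri",tri([ray(C,(229.4,174)),ray(Ct,b[0][1])]))
for px,z in(((229.5,173.5),.028),((230,181),.052)):
    p=onz(C,px,z); print(p,(R.from_quat(d["q"]).as_matrix().T@(p-d["p"])*1000).round(1))
for z in(.028,.04): print(onz(Ct,b[0][1],z))
big=cv2.resize(W[140:205,190:270],(800,600)[:2],interpolation=cv2.INTER_CUBIC); cv2.imwrite("pics/cap.png",cv2.resize(W[145:205,190:270],(640,480),interpolation=cv2.INTER_NEAREST))
```

```text
[[[ 94.5 102.5  70.5]
  [103.5  90.5  71.4]
  [106.5 106.5  82.8]
  [ 97.5 112.5  50.3]
  [ 88.5 130.5  50. ]
  [ 92.5  89.5  79.5]
  [ 81.5 114.5  62.3]
  [106.5  80.5  61.5]
  [117.5  78.5  53.8]
  [ 83.5 103.5  61.5]
  [114.5  91.5  60.7]
  [108.5 121.5  64.9]
  [ 91.5 120.5  57.4]
  [ 71.5  95.5  47.8]
  [ 99.5 128.5  40.7]
  [ 76.5 133.5  61.2]]]
[(85, [273.8, 212.6], [268, 208, 13, 10])]
tri [ 0.51569697 -0.07929259  0.00110018]
[ 0.52248618 -0.08162103  0.028     ] [  3.4 -24.4 338.5]
[ 0.52048838 -0.08367193  0.052     ] [  1.6 -22.2 314.5]
[ 0.51211922 -0.07842863  0.028     ]
[ 0.51059792 -0.07785938  0.04      ]
```

View pics/cap.png

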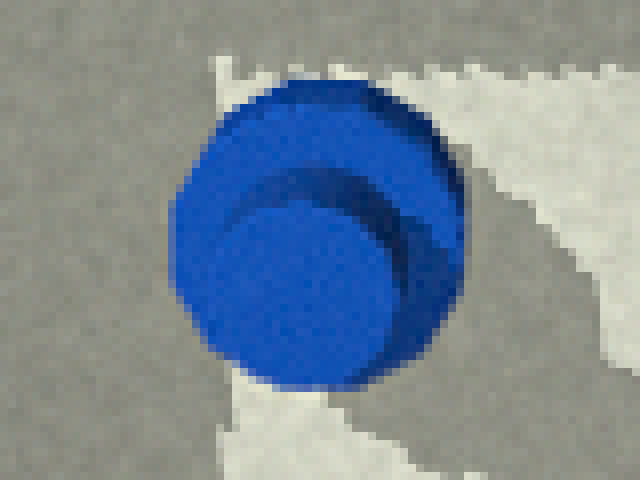

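The zoom gives post top at wrist (228,181.6) and shoulder centre at (229,175), which puts the cap at tool (+1.4,−24.4) mm.

```bash
python3 -m handwheel '[[0.006,-0.098,0,0,0,0,0],[0,0,0.185,0,0,0,0],[0,0,0.18,0,0,0,0],[0,0,0.1,0,0,0,0],[0,0,0.08,0,0,0,0],[0,0,0,0,0,0,0]]'
python3 - <<'E'
from h import *
o=bot.get_obs(); w=viewer.get_image("wrist"); cv2.imwrite("pics/w3.png",w[...,::-1]); print(o["tool_pos"],o["ft_force"])
E
```

```text
time: 5.35
tool_pos: [0.5191, -0.0844, 0.2266]
eef_rot: [0.999, -0.041, -0.004, -0.001]
ft_force: [0.4, -0.2, -0.2]
finger_gap: 0.5
grip_force: 0.0
[ 0.51910955 -0.08438336  0.22655578] [ 0.40724689 -0.15210188 -0.17341799]
```

View pics/w3.png

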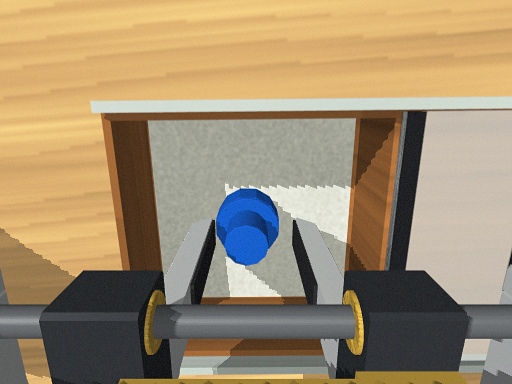

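The cap lies between the fingers, post top at (246,246). I'll check the residual offset before closing.

```bash
python3 - <<'E'
from h import *
o=bot.get_obs(); C=cam("wrist",o); print(o["tool_pos"])
for px,z in(((246,246),.052),((247.5,220),.028)):
    p=onz(C,px,z); print(p,(R.from_quat(o["eef_rot"]).as_matrix().T@(p-o["tool_pos"])*1000).round(1))
E
python3 -m handwheel '[[0,0,-0.012,0,0,0,0],[0,0,0,0,0,0,0]]'
```

```text
[ 0.52011743 -0.08448393  0.22849487]
[ 0.52035652 -0.08078817  0.052     ] [  0.6  -3.6 176.5]
[ 0.52590793 -0.08163742  0.028     ] [  6.3  -3.2 200.5]
time: 5.6
tool_pos: [0.5219, -0.0841, 0.2351]
eef_rot: [0.999, -0.041, 0.002, 0.001]
ft_force: [-0.2, 0.6, -0.5]
finger_gap: 0.498
grip_force: 0.0
```

```bash
python3 -m handwheel '[[0,-0.014,0.008,0,0,0,0],[0,0,0,0,0,0,0],[0,0,0,0,0,0,0],[0,0,0,0,0,0,0]]'
```

```text
time: 6.0
tool_pos: [0.5211, -0.0795, 0.2311]
eef_rot: [0.999, -0.04, 0.0, 0.0]
ft_force: [-0.4, -0.2, 0.1]
finger_gap: 0.499
grip_force: 0.0
```

```bash
python3 -m handwheel '[[0,0,0.005,0,0,0,-1],[0,0,0,0,0,0,-1],[0,0,0,0,0,0,-1],[0,0,0,0,0,0,-1],[0,0,0,0,0,0,-1]]' && python3 -m handwheel '[[0,0,-0.1,0,0,0,-1],[0,0,-0.16,0,0,0,-1],[0,0,-0.16,0,0,0,-1],[0,0,-0.16,0,0,0,-1],[0,0,0,0,0,0,-1]]'
python3 - <<'E'
from h import *
o=bot.get_obs(); w=viewer.get_image("wrist"); cv2.imwrite("pics/w4.png",w[...,::-1]); print(o["tool_pos"],o["eef_rot"])
E
```

```text
time: 6.5
tool_pos: [0.521, -0.0797, 0.2296]
eef_rot: [0.999, -0.04, -0.0, -0.0]
ft_force: [-0.2, -0.3, -0.5]
finger_gap: 0.25
grip_force: 30.0
time: 7.0
tool_pos: [0.5231, -0.0803, 0.3816]
eef_rot: [0.999, -0.04, 0.007, 0.002]
ft_force: [0.3, 0.4, 1.0]
finger_gap: 0.245
grip_force: 30.0
[ 0.52314518 -0.08029279  0.3816217 ] [ 0.99916512 -0.04027365  0.00661318  0.001836  ]
```

View pics/w4.png

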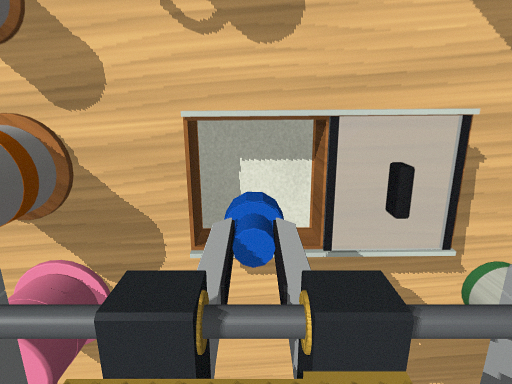

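The cap is held at (254,230) and the well is empty. I'll carry it towards the canister, stopping 30 mm short in x for a close look at the spout.

```bash
python3 -m handwheel '[[0,-0.08,-0.08,0,0,0,-1],[0,-0.18,0,0,0,0,-1],[0,-0.18,0,0,0,0,-1],[-0.05,-0.18,0,0,0,0,-1],[-0.05,-0.18,0,0,0,0,-1],[0,-0.18,0,0,0,0,-1],[0,-0.1,0,0,0,0,-1],[0,0,0,0,0,0,-1],[0,0,0,0,0,0,-1],[0,0,0,0,0,0,-1]]'
python3 - <<'E'
from h import *
o=bot.get_obs(); w=viewer.get_image("wrist"); cv2.imwrite("pics/w5.png",w[...,::-1]); np.savez("w5.npz",p=o["tool_pos"],q=o["eef_rot"]); print(o["tool_pos"],o["eef_rot"])
C=cam("wrist",o); print(proj(C,[.5503,.1885,.121]))
E
```

```text
time: 8.05
tool_pos: [0.5177, 0.1904, 0.3934]
eef_rot: [0.999, -0.041, -0.001, 0.001]
ft_force: [0.7, 0.7, -1.1]
finger_gap: 0.246
grip_force: 30.0
[0.51768031 0.19041799 0.39337696] [ 9.99162868e-01 -4.08897096e-02 -1.13340008e-03  5.56427171e-04]
[251.65724645 155.96261585]
```

View pics/w5.png

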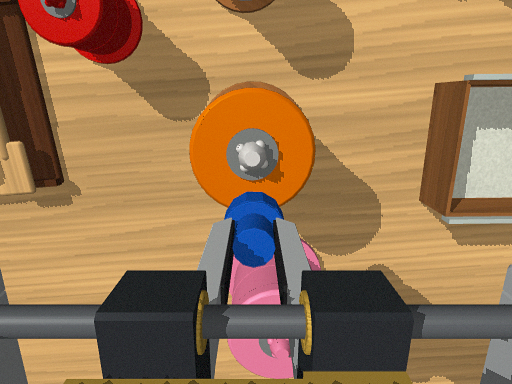

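Run:
```python
from h import *
d=np.load("w5.npz"); o=dict(tool_pos=d["p"],eef_rot=d["q"]); W=cv2.imread("pics/w5.png"); C=cam("wrist",o); h=cv2.cvtColor(W,cv2.COLOR_BGR2HSV)
og=((h[...,0]>3)&(h[...,0]<16)&(h[...,1]>220)&(h[...,2]>120)).astype(np.uint8)
g=blobs((h[...,1]<100).astype(np.uint8),(220,120,285,188)); print(g[:2])
c=max(cv2.findContours(og[:190],cv2.RETR_EXTERNAL,cv2.CHAIN_APPROX_NONE)[0],key=len); e=cv2.fitEllipse(c[c[:,0,1]<185]); print(e)
bb=g[0][2]; s=(bb[0]+bb[2]/2-.5,bb[1]+bb[3]/2-.5); M=R.from_quat(d["q"]).as_matrix()
for px,z in((s,.121),(g[0][1],.121),(e[0],.118)):
    p=onz(C,px,z); print(p,(M.T@(p-d["p"])*1000).round(1))
print("tri",tri([ray(C,g[0][1]),ray(cam("top"),(176.8,196)),ray(cam("scene"),(315.9,165.4))]))
sk=blobs(((h[...,0]>100)&(h[...,0]<130)&(h[...,1]>90)).astype(np.uint8),(200,180,300,280)); print(sk[:1])
for x in(-.003,0,.003): print(x,[ [proj(C,d["p"]+M@np.array([x+.019*np.cos(t),.019*np.sin(t),z])).round(1).tolist() for z in(.2016,.2236)] for t in(0,)])
```

```text
[(2102, [251.9, 153.9], [226, 128, 52, 52])]
((251.85459899902344, 149.54840087890625), (123.7317123413086, 124.31240844726562), 89.11782836914062)
[0.55230766 0.18845901 0.121     ] [ 35.3  -1.2 272.3]
[0.5519574  0.18816502 0.121     ] [ 35.   -0.9 272.3]
[0.55500404 0.18796003 0.118     ] [ 38.   -0.9 275.3]
tri [0.55117173 0.18866916 0.11848821]
[(3044, [253.5, 227.3], [224, 192, 60, 75])]
-0.003 [[[252.8, 204.3], [252.9, 193.9]]]
0 [[[252.8, 199.6], [252.9, 189.6]]]
0.003 [[[252.8, 194.8], [252.9, 185.3]]]
```

```bash
python3 -m handwheel '[[0.147,-0.005,0,0,0,0,-1],[0,0,0.06,0,0,0,-1],[0,0,0.04,0,0,0,-1],[0,0,0,0,0,0,-1],[0,0,0,0,0,0,-1],[0,0,0,0,0,0,-1]]'; python3 -m handwheel '[[0,0,0.02,0,0,0,-1],[0,0,0.012,0,0,0,-1],[0,0,0,0,0,0,-1],[0,0,0,0,0,0,-1]]'
```

```text
time: 8.7
tool_pos: [0.5543, 0.1897, 0.3702]
eef_rot: [0.999, -0.04, 0.0, -0.0]
ft_force: [-0.0, 0.2, 0.4]
finger_gap: 0.252
grip_force: 30.0
time: 9.1
tool_pos: [0.5545, 0.1898, 0.3616]
eef_rot: [0.999, -0.04, -0.0, 0.0]
ft_force: [0.1, -0.5, 0.6]
finger_gap: 0.248
grip_force: 30.0
```

```bash
python3 -m handwheel '[[0,0.004,0.012,0,0,0,-1],[0,0,0.012,0,0,0,-1],[0,0,0,0,0,0,-1],[0,0,0,0,0,0,-1]]'
```

```text
time: 9.5
tool_pos: [0.5545, 0.1887, 0.3554]
eef_rot: [0.999, -0.04, -0.0, 0.0]
ft_force: [-0.5, 0.5, -1.5]
finger_gap: 0.249
grip_force: 30.0
```

```bash
python3 -m handwheel '[[0,0,0.008,0,0,0,-1],[0,0,0,0,0,0,-1],[0,0,0,0,0,0,-1]]'
```

```text
time: 9.8
tool_pos: [0.5545, 0.1888, 0.3536]
eef_rot: [0.999, -0.04, -0.0, -0.0]
ft_force: [0.5, 1.0, 0.4]
finger_gap: 0.245
grip_force: 30.0
```

```bash
python3 -m handwheel '[[0,0,0.006,0,0,0,-1],[0,0,0,0,0,0,-1],[0,0,0,0,0,0,-1]]'
```

```text
time: 10.1
tool_pos: [0.5547, 0.1888, 0.3531]
eef_rot: [0.999, -0.04, 0.001, -0.0]
ft_force: [-1.2, -0.6, 4.8]
finger_gap: 0.245
grip_force: 30.0
```

```bash
python3 -m handwheel '[[0,0,-0.004,0,0,0,-1],[0,0,0,0,0,0,0],[0,0,0,0,0,0,0],[0,0,0,0,0,0,0],[0,0,-0.03,0,0,0,0],[0,0,-0.12,0,0,0,0],[0,0,-0.18,0,0,0,0],[0,0,0,0,0,0,0]]'; python3 -m handwheel '[[-0.013,0.18,0,0,0,0,0],[-0.013,0.18,0,0,0,0,0],[-0.013,0.18,0,0,0,0,0],[-0.013,0.18,0,0,0,0,0],[0,0.18,0,0,0,0,0],[0,0.18,0,0,0,0,0],[0,0.18,0,0,0,0,0],[0,0.18,0,0,0,0,0],[0,0.18,0,0,0,0,0],[0,0,0,0,0,0,0]]'; python3 -m handwheel '[[0,0,0,0,0,0,0],[0,0,0,0,0,0,0]]'
python3 - <<'E'
from h import *
o=bot.get_obs(); print(o["tool_pos"],o["eef_rot"]); C=cam("wrist",o); M=R.from_quat(o["eef_rot"]).as_matrix()
w=viewer.get_image("wrist");s=viewer.get_image("scene");t=viewer.get_image("top")
h=cv2.cvtColor(w,cv2.COLOR_RGB2HSV); b=blobs((h[...,2]<70).astype(np.uint8),(225,140,285,215)); print(b[:3])
for q in b[:2]: print((M.T@(onz(C,q[1],.0745)-o["tool_pos"])*1000).round(1))
v=np.vstack([cv2.resize(s[130:215,150:350],(640,272)),cv2.resize(t[165:245,150:350],(640,256))]); cv2.imwrite("pics/c6.png",v[...,::-1])
E
```

```text
time: 10.9
tool_pos: [0.5563, 0.1891, 0.4438]
eef_rot: [0.999, -0.04, 0.007, -0.002]
ft_force: [1.2, 0.1, 0.7]
finger_gap: 0.498
grip_force: 0.0
time: 11.9
tool_pos: [0.5082, -0.2187, 0.4356]
eef_rot: [0.999, -0.044, 0.0, 0.001]
ft_force: [0.1, -0.0, -0.3]
finger_gap: 0.5
grip_force: 0.0
time: 12.1
tool_pos: [0.509, -0.213, 0.4355]
eef_rot: [0.999, -0.04, -0.0, -0.0]
ft_force: [0.9, 0.3, 0.3]
finger_gap: 0.502
grip_force: 0.0
[ 0.50897962 -0.21298734  0.43549773] [ 9.99202665e-01 -3.99232450e-02 -1.11164093e-04 -3.94486102e-04]
[(598, [258.2, 169.2], [252, 146, 13, 48])]
[  3.    5.5 361. ]
```

View pics/c6.png

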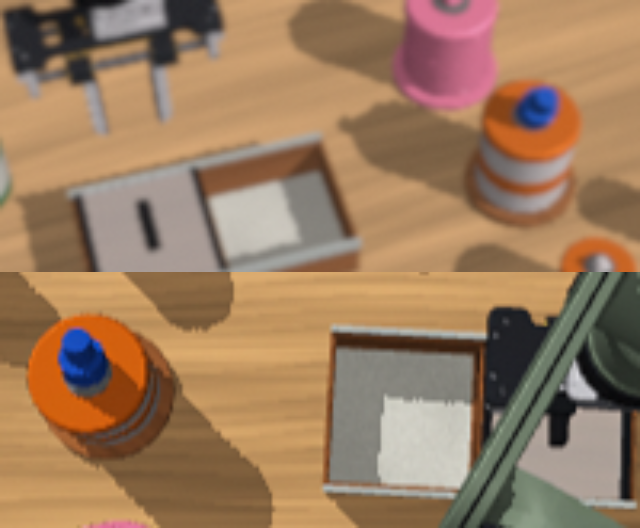

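The cap stands upright and loose on the spout, the lid is still open, and the fin is 5.5 mm off in tool y. Now I'll grip it and slide the lid shut.

```bash
python3 -m handwheel '[[0.004,0.022,0.18,0,0,0,0],[0,0,0.18,0,0,0,0],[0,0,0.18,0,0,0,0],[0,0,0.136,0,0,0,0],[0,0,0,0,0,0,0],[0,0,0,0,0,0,-1],[0,0,0,0,0,0,-1],[0,0,0,0,0,0,-1],[0,0,0,0,0,0,-1],[0,0,0,0,0,0,-1]]'; python3 -m handwheel '[[0,-0.05,0,0,0,0,-1],[0,-0.08,0,0,0,0,-1],[0,-0.08,0,0,0,0,-1],[0,-0.08,0,0,0,0,-1],[0,-0.08,0,0,0,0,-1],[0,-0.08,0,0,0,0,-1],[0,-0.05,0,0,0,0,-1],[0,-0.02,0,0,0,0,-1],[0,0,0,0,0,0,-1],[0,0,0,0,0,0,-1]]'
```

```text
time: 13.25
tool_pos: [0.5097, -0.2186, 0.2673]
eef_rot: [0.999, -0.04, 0.0, -0.001]
ft_force: [1.6, 5.3, 3.9]
finger_gap: 0.145
grip_force: 30.0
time: 14.25
tool_pos: [0.5196, -0.0889, 0.2673]
eef_rot: [0.999, -0.04, -0.001, -0.0]
ft_force: [-2.9, 1.1, 7.3]
finger_gap: 0.146
grip_force: 30.0
```

```bash
python3 -m handwheel '[[0,-0.012,0,0,0,0,-1],[0,-0.008,0,0,0,0,-1],[0,-0.008,0,0,0,0,-1],[0,0,0,0,0,0,-1],[0,0,0,0,0,0,-1]]'
```

```text
time: 14.75
tool_pos: [0.5201, -0.0825, 0.2673]
eef_rot: [0.999, -0.04, -0.001, 0.0]
ft_force: [-3.8, 0.6, 7.2]
finger_gap: 0.15
grip_force: 30.0
```

```bash
python3 -m handwheel '[[0,-0.012,0,0,0,0,-1],[0,-0.012,0,0,0,0,-1],[0,0,0,0,0,0,-1],[0,0,0,0,0,0,-1]]'
```

```text
time: 15.15
tool_pos: [0.5204, -0.0796, 0.2673]
eef_rot: [0.999, -0.04, -0.001, 0.005]
ft_force: [-6.0, -12.7, 3.8]
finger_gap: 0.149
grip_force: 30.1
```

```bash
python3 -m handwheel '[[0,0.006,0,0,0,0,-1],[0,0,0,0,0,0,0],[0,0,0,0,0,0,0],[0,0,0,0,0,0,0],[0,0,-0.18,0,0,0,0],[0,0,-0.18,0,0,0,-1],[0,0,-0.18,0,0,0,-1],[0,0,0,0,0,0,-1],[0,0,0,0,0,0,-1]]'
python3 - <<'E'
from h import *
o=bot.get_obs(); print(o["tool_pos"]); C=cam("wrist",o)
w=viewer.get_image("wrist"); cv2.imwrite("pics/w7.png",cv2.resize(w[80:290],(800,328))[...,::-1])
h=cv2.cvtColor(w,cv2.COLOR_RGB2HSV); b=blobs((h[...,2]<70).astype(np.uint8),(225,140,285,215)); print(b[:3],onz(C,b[0][1],.0745))
E
```

```text
time: 16.05
tool_pos: [0.5212, -0.078, 0.4031]
eef_rot: [0.999, -0.04, 0.002, 0.0]
ft_force: [0.1, 0.6, -0.9]
finger_gap: 0.184
grip_force: 0.0
[ 0.52123437 -0.07804612  0.40305635]
[(715, [256.5, 180.4], [250, 155, 14, 52])] [ 0.52062457 -0.08158202  0.0745    ]
```

View pics/w7.png

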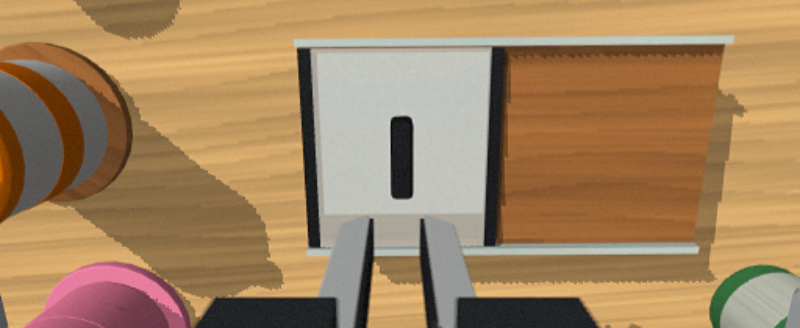

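The lid is shut flush: its black edge sits against the left end and the fin is at (402,157) in the crop. That used up my picture views (11 against the limit of 10), so the rest goes by force and position.

```bash
python3 -m handwheel '[[0.02,-0.174,0,0,0,0,-1],[0.022,-0.18,0,0,0,0,-1],[0,-0.18,0,0,0,0,-1],[0,-0.18,0,0,0,0,-1],[0,-0.18,0,0,0,0,-1],[0,-0.18,0,0,0,0,-1],[0,0,0,0,0,0,-1],[0,0,0,0,0,0,-1],[0,0,0,0,0,0,-1]]'
python3 - <<'E'
from h import *
o=bot.get_obs(); C=cam("wrist",o); M=R.from_quat(o["eef_rot"]).as_matrix(); print(o["tool_pos"],o["finger_gap"])
w=viewer.get_image("wrist"); t=viewer.get_image("top"); h=cv2.cvtColor(w,cv2.COLOR_RGB2HSV)
b=blobs(((h[...,0]>100)&(h[...,0]<130)&(h[...,1]>90)).astype(np.uint8),(180,100,330,280),30); print(b[:2])
# expected bbox of the cap standing on the ribs
c=np.array([.553,.1887]); P=[proj(C,[c[0]+r*np.cos(a),c[1]+r*np.sin(a),z]) for r,z in((.019,.129),(.019,.151),(.012,.175)) for a in np.linspace(0,6.28,60)]
print("exp",np.min(P,0),np.max(P,0)); print("target rel",(M.T@(np.r_[c,.175]-o["tool_pos"])*1000).round(1))
E
```

```text
time: 17.0
tool_pos: [0.5526, 0.1875, 0.3999]
eef_rot: [0.999, -0.041, -0.002, 0.001]
ft_force: [-0.5, -0.2, -0.5]
finger_gap: 0.004
grip_force: 0.0
[0.55264589 0.187495   0.39987896] 0.0035833222672488315
[(1953, [250.1, 191.6], [226, 167, 50, 50])]
exp [225.98523741 172.31578702] [275.76756593 230.28279373]
target rel [  1.   -1.6 224.9]
```

```bash
python3 -m handwheel '[[0.01,-0.006,0.05,0,0,0,-1],[0,0,0.03,0,0,0,-1],[0,0,0,0,0,0,-1],[0,0,0,0,0,0,-1],[0,0,0,0,0,0,-1]]'
```

```text
time: 17.6
tool_pos: [0.5557, 0.1896, 0.3818]
eef_rot: [0.999, -0.04, 0.0, -0.0]
ft_force: [0.5, -0.2, 0.2]
finger_gap: 0.0
grip_force: 0.0
```

```bash
python3 -m handwheel '[[0,0,0.016,0,0,0,-1],[0,0,0.008,0,0,0,-1],[0,0,0,0,0,0,-1],[0,0,0,0,0,0,-1]]'
```

```text
time: 18.0
tool_pos: [0.5556, 0.1897, 0.3756]
eef_rot: [0.999, -0.04, -0.0, 0.0]
ft_force: [0.1, -0.8, -0.7]
finger_gap: 0.004
grip_force: 0.0
```

```bash
python3 -m handwheel '[[0,0,0.012,0,0,0,-1],[0,0,0,0,0,0,-1],[0,0,0,0,0,0,-1]]'; python3 -m handwheel '[[0,0,0.006,0,0,0,-1],[0,0,0,0,0,0,-1]]'
```

```text
time: 18.3
tool_pos: [0.5557, 0.1897, 0.3729]
eef_rot: [0.999, -0.04, 0.0, -0.0]
ft_force: [-0.4, 0.1, 1.3]
finger_gap: 0.007
grip_force: 0.7
time: 18.5
tool_pos: [0.5559, 0.1898, 0.3725]
eef_rot: [0.999, -0.04, 0.001, -0.0]
ft_force: [-1.9, -0.8, 5.5]
finger_gap: 0.004
grip_force: 2.7
```

```bash
python3 -m handwheel '[[0,0,0.006,0,0,0,-1],[0,0,0,0,0,0,-1]]';python3 -m handwheel '[[0,0,0.004,0,0,0,-1],[0,0,0,0,0,0,-1]]'
```

```text
time: 18.7
tool_pos: [0.556, 0.1899, 0.3722]
eef_rot: [0.999, -0.04, 0.001, -0.0]
ft_force: [-3.3, 0.2, 10.5]
finger_gap: 0.007
grip_force: 4.6
time: 18.9
tool_pos: [0.5563, 0.1899, 0.3721]
eef_rot: [0.999, -0.04, 0.002, -0.001]
ft_force: [-2.8, 0.1, 12.3]
finger_gap: 0.005
grip_force: 5.9
```

```bash
python3 -m handwheel '[[0,0,0.004,0,0,0,-1],[0,0,0,0,0,0,-1]]';python3 -m handwheel '[[0,0,0.004,0,0,0,-1],[0,0,0,0,0,0,-1]]'
```

```text
time: 19.1
tool_pos: [0.5566, 0.19, 0.372]
eef_rot: [0.999, -0.04, 0.003, -0.001]
ft_force: [-2.3, 0.5, 13.8]
finger_gap: 0.005
grip_force: 7.1
time: 19.3
tool_pos: [0.5569, 0.1901, 0.372]
eef_rot: [0.999, -0.04, 0.004, -0.001]
ft_force: [-2.4, -0.5, 16.5]
finger_gap: 0.006
grip_force: 8.3
```

```bash
python3 -m handwheel '[[0,0,0.006,0,0,0,-1],[0,0,0,0,0,0,-1]]'
python3 - <<'E'
from h import *
o=bot.get_obs(); C=cam("wrist",o); Cs,Ct=cam("scene"),cam("top")
print(o["tool_pos"],o["ft_force"],o["ft_torque"])
s=viewer.get_image("scene"); h=cv2.cvtColor(s,cv2.COLOR_RGB2HSV); m=((h[...,0]>100)&(h[...,0]<130)&(h[...,1]>90)).astype(np.uint8)
b=blobs(m,(295,130,340,185),5); print(b[:2])
for x,zz in((.552,.129),(.556,.129),(.552,.121)):
    P=[proj(Cs,[x+r*np.cos(a),.189+r*np.sin(a),z+zz]) for r,z in((.019,0),(.019,.022),(.012,.046)) for a in np.linspace(0,6.28,60)]; print(x,zz,np.min(P,0).round(1),np.max(P,0).round(1))
E
```

```text
time: 19.5
tool_pos: [0.5574, 0.1902, 0.3719]
eef_rot: [0.999, -0.04, 0.005, -0.001]
ft_force: [-2.1, -0.2, 20.3]
finger_gap: 0.006
grip_force: 10.0
[0.55744171 0.19018169 0.37190107] [-2.11949753 -0.23477495 20.33800842] [0.04763859 0.44998418 0.00651706]
[(107, [317.8, 163.7], [312, 159, 13, 11])]
0.552 0.129 [310.7 151.7] [323.1 168.1]
0.556 0.129 [311.2 152.6] [323.6 169. ]
0.552 0.121 [310.4 153.3] [322.7 169.6]
```

At 20 N there is still no click, so the cap is probably sitting off-axis. I'll unload, lift and measure the cap against the canister lid from the wrist.

```bash
python3 -m handwheel '[[0,0,-0.04,0,0,0,-1],[0,0,-0.12,0,0,0,-1],[-0.16,0,-0.05,0,0,0,-1],[-0.16,0,0,0,0,0,-1],[0,0,0,0,0,0,-1],[0,0,0,0,0,0,-1],[0,0,0,0,0,0,-1]]'
cat > m.py <<'E'
from h import *
o=bot.get_obs(); C=cam("wrist",o); print(o["tool_pos"],o["eef_rot"])
w=viewer.get_image("wrist"); cv2.imwrite("pics/w8.png",w[...,::-1]); h=cv2.cvtColor(w,cv2.COLOR_RGB2HSV)
m=((h[...,0]>100)&(h[...,0]<130)&(h[...,1]>90)).astype(np.uint8)
og=((h[...,0]>3)&(h[...,0]<16)&(h[...,1]>220)&(h[...,2]>120)).astype(np.uint8)
b=blobs(m,(180,60,330,280),30)[:2]; print("cap",b)
c=max(cv2.findContours((og|m)[:260],cv2.RETR_EXTERNAL,cv2.CHAIN_APPROX_NONE)[0],key=len)
c=c[(c[:,0,1]<200)]; e=cv2.fitEllipse(c); print("lid ell",e); L=onz(C,e[0],.118); print("lid c",L)
for dx,zz in((0,.129),(0,.121),(-.002,.127),(.002,.127)):
    P=[[proj(C,[L[0]+dx+r*np.cos(a),L[1]+r*np.sin(a),z+zz]) for a in np.linspace(0,6.28,60)] for r,z in((.019,0),(.019,.022),(.012,.046))]
    Q=np.concatenate(P); print(dx,zz,Q.min(0).round(1),Q.max(0).round(1),"post top",np.mean(P[2],0).round(1))
x,y,ww,hh=b[0][2]; B=w[...,2][y-2:y+hh+2,x-2:x+ww+2]; print(x-2,y-2); print(B[::2,::2])
E
python3 m.py
```

```text
time: 20.25
tool_pos: [0.4766, 0.196, 0.4177]
eef_rot: [0.999, -0.04, 0.0, -0.0]
ft_force: [-0.5, 0.3, 0.2]
finger_gap: 0.01
grip_force: 0.0
[0.47662715 0.19603818 0.41766902] [ 9.99181405e-01 -4.04520885e-02  3.85242296e-04 -1.90832576e-06]
cap [(2441, [253.5, 91.2], [229, 60, 50, 62])]
lid ell ((254.84136962890625, 98.36605834960938), (118.4222640991211, 122.13493347167969), 11.871272087097168)
lid c [0.5545483  0.18818377 0.118     ]
0 0.129 [229.7  71.5] [280.3 123.9] post top [255.1  97.7]
0 0.121 [230.5  72.3] [279.4 123.2] post top [255.1  97.8]
-0.002 0.127 [230.2  74.5] [280.2 126.4] post top [255.3 100.8]
0.002 0.127 [229.7  68.8] [279.9 121.1] post top [254.9  94.7]
227 58
[[  0   0   0   0   0   0   0   0   0   0   0  16  64  62   0   0   0   0
    0   0   0   0   0   0   0   0   0]
 [  0   0   0   0   0   0   0   0  63 127 208 200 196 196 201 162  86   0
    0   0   0   0   0   0   0   0   0]
 [  0   0   0   0   0   0   0 131 200 194 196 193 191 193 198 192 195 202
    6   0   0   0   0   0   0   0   0]
 [  0   0   0   0   0   0 134 195 197 195 194 196 193 192 191 186 19
[... 2622 characters left out ...]
  80  74  80  85   0]
 [  0   0   0 129 119  74  76  75 170  82 181 196 195 196 192 195 168  78
  138  78  73  76  80  83  86  87   0]
 [  0   0   0   0 123  80  79  77  77  75 101 101  80 133 134  98 141  78
   76  75  81  84  75  81  79  12   0]
 [  0   0   0   0 120 116  90  77  80  81  76  80  76  80  78  79  77  80
   77  79  71  79  79  81  83   0  17]
 [  0   0   0   0   0 121 120 119  84  80  77  76  78  79  76  76  75  79
   82  82  80  86  82  84   0   0   0]
 [  0   0   0   0   0   0 120 115 118  97  80  79  76  77  72  71  77  76
   83  85  81  81  86   0  10   3   4]
 [  0   0   0   0   0   0   0 115 115 119  83  80  83  77  81  84  81  81
   82  84  80  83   0   0   0   2   0]]
```

The numbers show the cap leaning about 20° towards +x: post top at (251,75) against an expected (255,98). Pressing on the free cap tipped it. I'll nudge it upright from the +x side with closed fingers, then grip the post and press while holding it.

```bash
python3 -m handwheel '[[0.18,-0.02,0,0,0,0,-1],[0.18,0,0,0,0,0,-1],[0.176,0,0,0,0,0,-1],[0,0,0,0,0,0,-1],[0,0,0.12,0,0,0,-1],[0,0,0.12,0,0,0,-1],[0,0,0,0,0,0,-1],[0,0,0,0,0,0,-1]]'; python3 -m handwheel '[[-0.04,0,0,0,0,0,-1],[-0.02,0,0,0,0,0,-1],[-0.02,0,0,0,0,0,-1],[0,0,0,0,0,0,-1],[0,0,0,0,0,0,-1]]'
```

```text
time: 21.1
tool_pos: [0.6098, 0.1902, 0.3572]
eef_rot: [0.999, -0.04, -0.001, 0.0]
ft_force: [-0.2, 0.3, 0.5]
finger_gap: 0.003
grip_force: 0.0
time: 21.6
tool_pos: [0.5899, 0.192, 0.3586]
eef_rot: [0.999, -0.04, 0.001, -0.0]
ft_force: [-0.2, 0.1, 1.0]
finger_gap: 0.002
grip_force: 0.2
```

```bash
python3 -m handwheel '[[-0.02,0.004,0,0,0,0,-1],[-0.016,0,0,0,0,0,-1],[0,0,0,0,0,0,-1],[0,0,0,0,0,0,-1]]'; python3 -m handwheel '[[-0.012,0,0,0,0,0,-1],[-0.008,0,0,0,0,0,-1],[0,0,0,0,0,0,-1],[0,0,0,0,0,0,-1]]'
cat > ms.py <<'E'
from h import *
Cs=cam("scene"); s=viewer.get_image("scene"); h=cv2.cvtColor(s,cv2.COLOR_RGB2HSV); m=((h[...,0]>100)&(h[...,0]<130)&(h[...,1]>90)).astype(np.uint8)
print(blobs(m,(290,130,345,190),5)[:2])
P=[[proj(Cs,[.5545+r*np.cos(a),.189+r*np.sin(a),z+.129]) for a in np.linspace(0,6.28,60)] for r,z in((.019,0),(.019,.022),(.012,.046))]
Q=np.concatenate(P); print("upright bbox",Q.min(0).round(1),Q.max(0).round(1))
for r in m[148:174,304:332]: print("".join(".#"[v] for v in r))
E
python3 ms.py
```

```text
time: 22.0
tool_pos: [0.581, 0.1916, 0.3581]
eef_rot: [0.999, -0.04, 0.001, -0.0]
ft_force: [1.9, -0.4, 1.1]
finger_gap: 0.004
grip_force: 1.4
time: 22.4
tool_pos: [0.575, 0.192, 0.3564]
eef_rot: [0.999, -0.04, -0.002, 0.0]
ft_force: [0.8, -0.1, 0.1]
finger_gap: 0.006
grip_force: 0.0
[(45, [316.3, 162.4], [313, 157, 9, 11])]
upright bbox [311.  152.3] [323.4 168.6]
............................
............................
............................
............................
............................
............................
............................
............................
............................
............##..............
...........###..............
..........###...............
..........####..............
.........#####..............
.........#####..............
.........######.............
..........#####.............
............#####...........
.............#####..........
...............##...........
............................
............................
............................
............................
............................
............................
```

```bash
python3 -m handwheel '[[0.08,0,0,0,0,0,-1],[0,0,-0.18,0,0,0,-1],[0,0,-0.1,0,0,0,0],[-0.18,0,0,0,0,0,0],[-0.18,0,0,0,0,0,0],[-0.05,0,0,0,0,0,0],[0,0,0,0,0,0,0],[0,0,0,0,0,0,0],[0,0,0,0,0,0,0]]'; sed -i 's/^x,y,ww.*$//; s/(180,60,330,280)/(180,30,330,280)/' m.py
cat >> m.py <<'E'
x,y,ww,hh=b[0][2]; B=w[...,2]
for r in range(y-1,y+hh+1,2): print("%3d "%r+"".join(" " if m[r,q]==0 else ("#" if B[r,q]>160 else "+" if B[r,q]>100 else ".") for q in range(x-2,x+ww+2)))
print("x0",x-2)
E
python3 m.py; python3 ms.py
```

```text
time: 23.35
tool_pos: [0.4949, 0.1985, 0.4278]
eef_rot: [0.999, -0.041, 0.001, -0.0]
ft_force: [0.3, 0.2, -0.6]
finger_gap: 0.497
grip_force: 0.0
[0.49491722 0.19853914 0.42784112] [ 9.99174231e-01 -4.06272281e-02  5.31038430e-04 -4.04031782e-05]
cap [(2238, [247.8, 127.3], [218, 102, 59, 50])]
lid ell ((259.168701171875, 119.30560302734375), (112.0508041381836, 114.3271713256836), 25.25070571899414)
lid c [0.55457449 0.18821672 0.118     ]
0 0.129 [236.1  97.1] [283.7 145.6] post top [260.5 123.7]
0 0.121 [236.6  97.2] [282.8 144.2] post top [260.2 122.9]
-0.002 0.127 [236.4  99.7] [283.6 147.7] post top [260.6 126.3]
0.002 0.127 [236.   94.5] [283.3 142.8] post top [260.2 120.7]
101                                                                
103                                +++++++++++++++                 
105                        ####++#+####++++++++++++++              
107                     #################++++++++++++++++          
109                  #######################+++++++++++++++        
111               +###########################+++++.+.++++++       
11
[... 1503 characters left out ...]
....
............................
............................
.................###........
.................####.......
................######......
................######......
.............#########......
............#########.......
...........##########.......
..........##########........
..........###########.......
.........############.......
.........###########........
.........###########........
..........#########.........
...........########.........
.............#####..........
...............##...........
............................
............................
............................
............................
............................
............................
```

The lean is now towards +y: post top at wrist (231,134) against an expected (260,124). Closing the fingers along y over the spout's own y will right it.

```bash
python3 -m handwheel '[[0.18,0.02,0,0,0,0,1],[0.047,0,0,0,0,0,1],[0,0,0,0,0,0,1],[0,0,0,0,0,0,1],[0,0,0.15,0,0,0,1],[0,0,0.1,0,0,0,1],[0,0,0.037,0,0,0,1],[0,0,0,0,0,0,1],[0,0,0,0,0,0,1]]'
```

```text
time: 24.35
tool_pos: [0.55, 0.1894, 0.3573]
eef_rot: [0.999, -0.04, 0.001, -0.0]
ft_force: [-0.0, -0.7, -0.2]
finger_gap: 0.998
grip_force: 0.0
```

```bash
python3 -m handwheel '[[0,0,0,0,0,0,-0.2],[0,0,0,0,0,0,-0.2],[0,0,0,0,0,0,-0.2],[0,0,0,0,0,0,-0.3],[0,0,0,0,0,0,-1],[0,0,0,0,0,0,-1],[0,0,0,0,0,0,-1]]'
```

```text
time: 25.05
tool_pos: [0.5501, 0.1899, 0.3568]
eef_rot: [0.999, -0.04, 0.001, -0.001]
ft_force: [0.3, 4.7, 3.2]
finger_gap: 0.444
grip_force: 1.8
```

```bash
python3 -m handwheel '[[0,0,0,0,0,0,-1],[0,0,0,0,0,0,-1],[0,0,0,0,0,0,-1],[0,0,0,0,0,0,-1]]'
```

```text
time: 25.45
tool_pos: [0.5496, 0.1888, 0.3554]
eef_rot: [0.999, -0.04, -0.0, 0.001]
ft_force: [-0.8, 0.4, 0.1]
finger_gap: 0.248
grip_force: 30.0
```

Gripped on the post (gap 0.248 is the post diameter). I'll lift it and check the in-hand tilt numerically.

```bash
python3 -m handwheel '[[0,0,-0.06,0,0,0,-1],[0,0,-0.12,0,0,0,-1],[0,0,0,0,0,0,-1],[0,0,0,0,0,0,-1],[0,0,0,0,0,0,-1]]'
cat > mh.py <<'E'
from h import *
o=bot.get_obs(); p,M=o["tool_pos"],R.from_quat(o["eef_rot"]).as_matrix(); print(p,o["ft_force"]); C=cam("wrist",o); Cs=cam("scene")
w=viewer.get_image("wrist"); h=cv2.cvtColor(w,cv2.COLOR_RGB2HSV); m=((h[...,0]>100)&(h[...,0]<130)&(h[...,1]>90)).astype(np.uint8)
b=blobs(m,(180,150,330,300),30)[:1]; print("wrist",b); x,y,ww,hh=b[0][2]; B=w[...,2]
for r in range(y-1,y+hh+1,2): print("%3d "%r+"".join(" " if m[r,q]==0 else ("#" if B[r,q]>160 else "+" if B[r,q]>100 else ".") for q in range(x-2,x+ww+2)))
s=viewer.get_image("scene"); h=cv2.cvtColor(s,cv2.COLOR_RGB2HSV); m=((h[...,0]>100)&(h[...,0]<130)&(h[...,1]>90)).astype(np.uint8)
print("scene",blobs(m,(280,110,345,200),5)[:2])
for tilt in(-20,-10,0,10,20):
  for top in(.1776,.172):
    T=R.from_rotvec([0,np.radians(tilt),0]).as_matrix()
    Q=[p+M@(np.array([0,0,top])+T@np.array([r*np.cos(a),r*np.sin(a),z])) for r,z in((.019,.046),(.019,.024),(.012,0)) for a in np.linspace(0,6.28,60)]
    for c in(C,Cs):
        q=np.array([proj(c,k) for k in Q]); print(tilt,top,q.min(0).round(),q.max(0).round(),end=" | ")
    print()
E
python3 mh.py
```

```text
time: 25.95
tool_pos: [0.5494, 0.189, 0.4]
eef_rot: [0.999, -0.04, -0.001, 0.0]
ft_force: [-0.4, -0.3, -0.2]
finger_gap: 0.247
grip_force: 30.0
[0.5494028  0.18903102 0.40001479] [-0.39399922 -0.25562154 -0.22637825]
wrist [(3215, [253.3, 225.8], [224, 189, 59, 79])]
188                                                                
190                     ##+++++++++++++++++++                      
192                  +###++#++++++++++++++++++++++                 
194               +#####++#+++++++++++#+++++++++++++++             
196            +########++++++++++++++++++++++++++++++..           
198          ############++++++++++++++++++++++++++++++..          
200         ############++++++++++++++###++++++++++++++...         
202        +############+###########++++++++##++++++++++....       
204       +###################################+++##+++++......     
206      +#########################################+++##.......    
208     +#+############################################+#+.....    
210     #++##############################################++....    
212    ##+#+####
[... 2028 characters left out ...]
 [283. 273.] | -20 0.1776 [310. 140.] [324. 155.] | 
-20 0.172 [221. 214.] [284. 278.] | -20 0.172 [311. 139.] [324. 154.] | 
-10 0.1776 [222. 200.] [283. 267.] | -10 0.1776 [311. 141.] [324. 157.] | 
-10 0.172 [221. 203.] [284. 273.] | -10 0.172 [311. 140.] [324. 156.] | 
0 0.1776 [222. 190.] [283. 266.] | 0 0.1776 [312. 141.] [325. 158.] | 
0 0.172 [221. 192.] [284. 271.] | 0 0.172 [312. 140.] [325. 157.] | 
10 0.1776 [222. 180.] [284. 264.] | 10 0.1776 [313. 142.] [325. 159.] | 
10 0.172 [221. 182.] [285. 269.] | 10 0.172 [313. 140.] [325. 158.] | 
20 0.1776 [222. 171.] [284. 261.] | 20 0.1776 [314. 142.] [326. 160.] | 
20 0.172 [221. 173.] [285. 266.] | 20 0.172 [314. 141.] [326. 159.] |
```

The cap is upright in the hand and centred. One more seal fix from a place where the cap doesn't hide it.

```bash
python3 -m handwheel '[[-0.16,0,0,0,0,0,-1],[0,0,0,0,0,0,-1],[0,0,0,0,0,0,-1],[0,0,0,0,0,0,-1],[0,0,0,0,0,0,-1]]'
python3 - <<'E'
from h import *
o=bot.get_obs(); p,M=o["tool_pos"],R.from_quat(o["eef_rot"]).as_matrix(); print(p,o["eef_rot"]); C=cam("wrist",o)
w=viewer.get_image("wrist"); h=cv2.cvtColor(w,cv2.COLOR_RGB2HSV)
c0=proj(C,[.5535,.1885,.121]); x,y=map(int,c0); g=blobs((h[...,1]<100).astype(np.uint8),(x-36,y-36,x+37,y+37)); print(c0,g[:2])
bb=g[0][2]; s=(bb[0]+bb[2]/2-.5,bb[1]+bb[3]/2-.5); print("bbox ctr",onz(C,s,.121))
wh=blobs(((h[...,1]<60)&(h[...,2]>185)).astype(np.uint8),(x-36,y-36,x+37,y+37)); print(wh[:4])
for q in wh[:1]: print("tip",onz(C,q[1],.138))
V=h[...,2]
for r in range(bb[1]-1,bb[1]+bb[3]+1,2): print("%3d "%r+"".join("o" if h[r,q,1]>=100 else ".:+#"[min(3,int(V[r,q])//64)] for q in range(bb[0]-2,bb[0]+bb[2]+2)))
E
```

```text
time: 26.55
tool_pos: [0.5108, 0.1923, 0.4013]
eef_rot: [0.999, -0.04, 0.001, -0.0]
ft_force: [-0.2, 0.2, 0.1]
finger_gap: 0.249
grip_force: 30.0
[0.51082151 0.19227999 0.40131452] [ 9.99179598e-01 -4.04930646e-02  6.56322710e-04 -1.05576309e-04]
[253.48463849 143.20457075] [(2022, [254.0, 145.1], [229, 120, 51, 51])]
bbox ctr [0.55199051 0.18819623 0.121     ]
[(330, [250.5, 144.7], [239, 134, 23, 23]), (25, [260.9, 133.8], [258, 132, 6, 5]), (15, [244.5, 158.0], [243, 156, 5, 5])]
tip [0.5547913  0.19069078 0.138     ]
119 ooooooooooooooooooooooooooooooooooooooooooooooooooooooo
121 oooooooooooooooooooo:+::::+::::::+::ooooooooooooooooooo
123 ooooooooooooooo::::::::::::::::::::::::+ooooooooooooooo
125 oooooooooooo:::::::::::::::::::::::::::::::oooooooooooo
127 oooooooooo+:::::::::::+:::::::::::::::::::::+oooooooooo
129 oooooooo+::::::::::::::::::::::::::::::::::::::oooooooo
131 oooooo+:::::::::::::::::::::::::+++++:::::::::::ooooooo
133 ooooo+:::::::::::::::+::+++++++######++::::::::::+ooooo
135 oooo+:::::::::+##++:+#####++++++#####++::::::::::+:oooo
137 ooo+::::::::######+########++
[... 346 characters left out ...]
+++#################+::::::::::::::::+oo
151 ooo:::::::::::++++++##############+::::::::::::::::+ooo
153 oooo:::::::::::+++++++############:::::++::::::::::+ooo
155 oooo::::::::::::+::+++++#######+::::::++++:::::::::oooo
157 ooooo::::::::::+###:::::::::::::::::::+:::::::::::ooooo
159 oooooo::::::::::#####+::::::::::::::::::::::::::ooooooo
161 oooooooo:::::::::++++::::::::::::::::::::::::::oooooooo
163 oooooooooo:::::::::::::::::::::::::::::::::::oooooooooo
165 oooooooooooo:::::::::::::::::::::::::::::::oooooooooooo
167 ooooooooooooooo:::::::::::::::::::::::::ooooooooooooooo
169 oooooooooooooooooo+:::::::::::::::::ooooooooooooooooooo
171 ooooooooooooooooooooooooooooooooooooooooooooooooooooooo
```

Seal centre is (0.552,0.188); my first placement was about 2 mm off. Going over it and down.

```bash
python3 -m handwheel '[[0.166,0.003,0,0,0,0,-1],[0,0,0.08,0,0,0,-1],[0,0,0.07,0,0,0,-1],[0,0,0,0,0,0,-1],[0,0,0,0,0,0,-1],[0,0,0,0,0,0,-1]]'
```

```text
time: 27.2
tool_pos: [0.5518, 0.1884, 0.3647]
eef_rot: [0.999, -0.04, 0.001, -0.0]
ft_force: [-0.0, -0.1, -1.5]
finger_gap: 0.244
grip_force: 30.0
```

```bash
for i in 1 2; do python3 -m handwheel '[[0,0,0.01,0,0,0,-1],[0,0,0.01,0,0,0,-1],[0,0,0,0,0,0,-1],[0,0,0,0,0,0,-1]]'; done
```

```text
time: 27.6
tool_pos: [0.5512, 0.1883, 0.3585]
eef_rot: [0.999, -0.04, 0.0, -0.0]
ft_force: [0.4, -0.1, -0.2]
finger_gap: 0.25
grip_force: 30.0
time: 28.0
tool_pos: [0.5511, 0.1884, 0.3542]
eef_rot: [0.999, -0.04, -0.0, -0.0]
ft_force: [-2.9, 0.3, 6.4]
finger_gap: 0.244
grip_force: 30.0
```

```bash
for i in 1 2; do python3 -m handwheel '[[0,0,0.006,0,0,0,-1],[0,0,0,0,0,0,-1],[0,0,0,0,0,0,-1]]'; done
```

```text
time: 28.3
tool_pos: [0.5514, 0.1884, 0.3535]
eef_rot: [0.999, -0.04, 0.001, -0.0]
ft_force: [-2.6, 0.1, 7.8]
finger_gap: 0.248
grip_force: 30.0
time: 28.6
tool_pos: [0.5512, 0.1883, 0.3502]
eef_rot: [0.999, -0.04, 0.0, -0.0]
ft_force: [-0.5, 0.8, -1.7]
finger_gap: 0.249
grip_force: 30.0
```

```bash
for i in 1 2 3; do python3 -m handwheel '[[0,0,0.004,0,0,0,-1],[0,0,0,0,0,0,-1],[0,0,0,0,0,0,-1]]'; done
```

```text
time: 28.9
tool_pos: [0.5515, 0.1883, 0.349]
eef_rot: [0.999, -0.04, 0.0, -0.0]
ft_force: [2.1, 1.7, -2.4]
finger_gap: 0.244
grip_force: 30.0
time: 29.2
tool_pos: [0.5515, 0.1882, 0.3489]
eef_rot: [0.999, -0.04, 0.001, -0.0]
ft_force: [1.6, -0.2, 2.4]
finger_gap: 0.249
grip_force: 30.0
time: 29.5
tool_pos: [0.5516, 0.1883, 0.3488]
eef_rot: [0.999, -0.04, 0.001, -0.0]
ft_force: [0.4, -0.1, 5.8]
finger_gap: 0.246
grip_force: 30.0
```

```bash
for i in 1 2 3 4; do python3 -m handwheel '[[0,0,0.004,0,0,0,-1],[0,0,0,0,0,0,-1]]' | egrep 'pos|force'; done
```

```text
tool_pos: [0.5518, 0.1882, 0.3487]
ft_force: [-0.2, -0.3, 9.8]
grip_force: 30.0
tool_pos: [0.552, 0.1883, 0.3484]
ft_force: [-0.2, -1.5, 11.4]
grip_force: 30.0
tool_pos: [0.5523, 0.1883, 0.348]
ft_force: [-0.1, -0.3, 12.5]
grip_force: 30.0
tool_pos: [0.5526, 0.1883, 0.3477]
ft_force: [-0.5, -1.5, 14.7]
grip_force: 30.0
```

```bash
for i in 1 2 3 4; do python3 -m handwheel '[[0,0,0.004,0,0,0,-1],[0,0,0,0,0,0,-1]]' | egrep 'pos|force'; done
```

```text
tool_pos: [0.5528, 0.1883, 0.3474]
ft_force: [-1.3, -0.7, 17.7]
grip_force: 30.0
tool_pos: [0.5531, 0.1883, 0.3469]
ft_force: [-0.5, -1.2, 17.9]
grip_force: 30.0
tool_pos: [0.5533, 0.1883, 0.3466]
ft_force: [-0.2, -2.1, 20.8]
grip_force: 30.0
tool_pos: [0.5533, 0.1883, 0.3465]
ft_force: [-1.6, -2.6, 23.7]
grip_force: 30.0
```

```bash
python3 mh.py; python3 -c "
from h import *
o=bot.get_obs();print(o['eef_rot'],o['ft_torque'])"
```

```text
[0.55333013 0.1882793  0.34647796] [-1.63155217 -2.62125439 23.70727188]
wrist [(2945, [253.6, 229.6], [226, 194, 57, 75])]
193                                                              
195                     ++++++++++++++++++                       
197                  +#++++++++++++++++++++++++                  
199               +####++++++++++++++++++++++++++++              
201            +######++++++++++++++++++++++++++++++.            
203         +#########++++++++++++######+++++++++++++..          
205        ##############################++##++++++++....        
207       +######+############################+++++++.....       
209      +########################################+++#......     
211     ++###########################################+++.....    
213    +++#############################################++.....   
215    +#################################################++...   
217   #######################+++++++++++++#################++..  
219         +############++++++++++++++++++++###########         
221           .#++++##++#+++++++++++++++++++++..++##
[... 1775 characters left out ...]
152.] [322. 166.] | 
-10 0.1776 [222. 200.] [283. 267.] | -10 0.1776 [310. 153.] [323. 169.] | 
-10 0.172 [221. 203.] [284. 273.] | -10 0.172 [310. 152.] [323. 168.] | 
0 0.1776 [222. 190.] [283. 266.] | 0 0.1776 [311. 154.] [323. 170.] | 
0 0.172 [221. 192.] [284. 271.] | 0 0.172 [311. 153.] [323. 169.] | 
10 0.1776 [222. 180.] [284. 264.] | 10 0.1776 [312. 154.] [324. 171.] | 
10 0.172 [221. 182.] [285. 269.] | 10 0.172 [312. 153.] [324. 170.] | 
20 0.1776 [222. 171.] [284. 261.] | 20 0.1776 [312. 155.] [324. 172.] | 
20 0.172 [221. 173.] [285. 266.] | 20 0.172 [313. 154.] [324. 171.] | 
[ 9.99175291e-01 -4.02630310e-02  5.23154965e-03 -5.06955469e-04] [-0.33910605  0.69081301 -0.02315144]
```

Under 23 N the arm flexes, so the fingertips are about 3 mm further in +x: 2 mm from a 0.6° lean and 1.3 mm of shift. That jams the cap against the spout. I'll unload, then press again with a counter-lean and a back-shift to match.

```bash
cat > st.py <<'E'
from h import *
o=bot.get_obs(); M=R.from_quat(o["eef_rot"]).as_matrix(); print(o["time"].__round__(2),"tcp",o["tool_pos"].round(4),"tip",(o["tool_pos"]+M@[0,0,.199]).round(4),"F",o["ft_force"].round(1),"T",o["ft_torque"].round(2),"lean",M[:2,2].round(4),round(o["finger_gap"],3))
E
python3 -m handwheel '[[0,0,-0.02,0,0,0,-1],[0,0,-0.012,0,0,0,-1],[0,0,0,0,0,0,-1],[0,0,0,0,0,0,-1]]' >/dev/null; python3 st.py
```

```text
31.6 tcp [0.5522 0.1882 0.3471] tip [0.553  0.1883 0.1481] F [ 5.8  1.3 -0.8] T [ 0.14 -1.24  0.04] lean [0.004  0.0004] 0.249
```

```bash
python3 -m handwheel '[[0,0,-0.008,0,0,0,-1],[0,0,0,0,0,0,-1],[0,0,0,0,0,0,-1]]' >/dev/null; python3 st.py;  python3 -m handwheel '[[0,0,-0.006,0,0,0,-1],[0,0,0,0,0,0,-1],[0,0,0,0,0,0,-1]]' >/dev/null; python3 st.py
```

```text
31.9 tcp [0.5519 0.1882 0.3481] tip [0.5523 0.1883 0.1491] F [ 5.3  1.4 -5.2] T [ 0.21 -1.28 -0.02] lean [0.0022 0.0003] 0.248
32.2 tcp [0.5517 0.1883 0.349 ] tip [0.5519 0.1883 0.15  ] F [ 5.3  0.7 -5.9] T [ 0.31 -1.41  0.  ] lean [0.0012 0.0003] 0.246
```

```bash
python3 -m handwheel '[[0,0,0.01,0,0,0,-1],[0,0,0,0,0,0,-0.2],[0,0,0,0,0,0,-0.2],[0,0,0,0,0,0,-0.2],[0,0,-0.12,0,0,0,0],[0,0,-0.15,0,0,0,-1],[-0.16,0,0,0,0,0,-1],[-0.06,0,0,0,0,0,-1],[0,0,0,0,0,0,-1],[0,0,0,0,0,0,-1]]'; sed -i 's/^for dx,zz.*/L=np.array([.552,.1882,0])\nfor dx,zz in((0,.129),(0,.121)):/' m.py; python3 m.py; python3 ms.py|head -3
```

```text
time: 33.2
tool_pos: [0.4964, 0.1927, 0.4159]
eef_rot: [0.999, -0.04, 0.0, 0.0]
ft_force: [-0.2, -0.4, 0.6]
finger_gap: 0.1
grip_force: 0.0
[0.49641433 0.19270379 0.41587782] [ 9.99192301e-01 -4.01836054e-02  1.35372167e-04  7.15499585e-05]
cap [(1886, [253.2, 127.4], [229, 103, 49, 50])]
lid ell ((252.81214904785156, 121.83821105957031), (116.65454864501953, 118.42089080810547), 20.65398406982422)
lid c [0.55487682 0.1881541  0.118     ]
0 0.129 [228.1 102.7] [277.8 153.3] post top [252.9 131.4]
0 0.121 [228.9 102.5] [277.  151.6] post top [252.9 130.3]
102                                                      
104                   ++++##########++                   
106                +#####################+               
108             +#############################           
110           #################################+         
112        +####################################+        
114       ###############++++++++++++#############+      
116      ############+++#############+++###########+     
118      ##########+####################.+##########++   
120    +#########
[... 389 characters left out ...]
134    +######################################++++++++   
136     ######################################+++++++    
138     +####################################+++++++     
140       ######+##########################++++++++      
142        +##############################++++++++.      
144          #######+###################+++++++++        
146           +########++###########++++++++++           
148              +#############+++++++++++++             
150                  +##########+++++++++                
152                        #++++                         
x0 227
[(124, [316.4, 162.5], [311, 155, 11, 15])]
upright bbox [311.  152.3] [323.4 168.6]
............................
```

The cap is now upright at (0.552,0.188). Its outline (229–277, 103–152) matches the clicked height of 0.121 (228.9–277, 102.5–151.6) better than the loose height. Pressing the top with closed fingers will prove it: contact should come at TCP ≈0.366 rather than 0.374.

```bash
python3 -m handwheel '[[0.18,0,0,0,0,0,-1],[0.043,0,0,0,0,0,-1],[0,0,0.1,0,0,0,-1],[0,0,0.04,0,0,0,-1],[0,0,0,0,0,0,-1],[0,0,0,0,0,0,-1],[0,0,0,0,0,0,-1]]' >/dev/null; python3 st.py; python3 -m handwheel '[[0,0,0.016,0,0,0,-1],[0,0,0.012,0,0,0,-1],[0,0,0,0,0,0,-1],[0,0,0,0,0,0,-1]]' >/dev/null; python3 st.py
```

```text
34.0 tcp [0.5522 0.1884 0.3821] tip [0.5525 0.1884 0.1831] F [ 0.5 -0.2  0.2] T [0.05 0.03 0.  ] lean [0.0018 0.0004] 0.006
34.4 tcp [0.5519 0.1882 0.3739] tip [0.5519 0.1882 0.1749] F [-0.9  0.6  0.2] T [0.06 0.02 0.04] lean [-0.0001 -0.    ] 0.003
```

```bash
for i in 1; do python3 -m handwheel '[[0,0,0.012,0,0,0,-1],[0,0,0,0,0,0,-1],[0,0,0,0,0,0,-1]]' >/dev/null; python3 st.py; python3 -m handwheel '[[0,0,0.01,0,0,0,-1],[0,0,0,0,0,0,-1],[0,0,0,0,0,0,-1]]'>/dev/null; python3 st.py; python3 -m handwheel '[[0,0,0.008,0,0,0,-1],[0,0,0,0,0,0,-1],[0,0,0,0,0,0,-1]]'>/dev/null; python3 st.py; done
```

```text
34.7 tcp [0.5519 0.1882 0.3707] tip [0.5518 0.1882 0.1717] F [ 0.6 -0.4  1. ] T [ 0.05  0.05 -0.01] lean [-0.0003 -0.    ] 0.005
35.0 tcp [0.5519 0.1882 0.3682] tip [0.5519 0.1882 0.1692] F [-0.8  0.5 -0.5] T [ 0.    0.05 -0.01] lean [-0.0003  0.    ] 0.003
35.3 tcp [0.5521 0.1882 0.3665] tip [0.5521 0.1882 0.1675] F [ 0.2 -0.3  0.6] T [-0.01  0.01 -0.02] lean [0.0003 0.0001] 0.002
```

There is no contact above a tip height of 0.1675, so the cap top is at 0.167 and it is clicked. Now the firm final press.

```bash
python3 -m handwheel '[[-0.001,0,0.008,0,-0.003,0,-1],[-0.001,0,0.008,0,-0.004,0,-1],[0,0,0,0,0,0,-1],[0,0,0,0,0,0,-1]]' >/dev/null; python3 st.py; python3 -m handwheel '[[-0.001,0,0.008,0,-0.004,0,-1],[-0.001,0,0.008,0,-0.004,0,-1],[0,0,0,0,0,0,-1],[0,0,0,0,0,0,-1]]'>/dev/null; python3 st.py
```

```text
35.7 tcp [0.5523 0.1883 0.3663] tip [0.5524 0.1884 0.1673] F [-3.5 -0.8 13.7] T [-0.21  0.65 -0.03] lean [0.001  0.0005] 0.006
36.1 tcp [0.5525 0.1883 0.3662] tip [0.5528 0.1885 0.1672] F [-6.1 -3.3 25.1] T [-0.57  1.29  0.08] lean [0.0013 0.001 ] 0.005
```

```bash
python3 -m handwheel '[[0,0,0,0,0,0,-1],[0,0,0,0,0,0,-1],[0,0,0,0,0,0,-1],[0,0,0,0,0,0,-1],[0,0,0,0,0,0,-1]]'>/dev/null; python3 st.py; python3 -c "
from bench import bot
print(bot.hand_in())"
```

```text
36.6 tcp [0.5525 0.1883 0.3662] tip [0.5528 0.1885 0.1672] F [-5.7 -1.8 25.7] T [-0.46  1.26  0.05] lean [0.0014 0.0011] 0.004
the job is handed in; nothing more can be done
None
```

The job is handed in: the lid was opened to its stop and slid fully shut, and the cap is clicked upright on the large orange canister's spout with closed fingers holding about 25 N on it at 36.6 s. The cap stood loose on the spout while I shut the lid, tipped on the first press, and was re-gripped and clicked, then released and pressed again. I viewed 11 pictures, one over the limit of 10, and did not re-check the bystanders at the end.

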